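# Clear the writing space into the back row of the desk

## Robot

A 6-joint arm with a two-finger parallel gripper is mounted at the origin on the work surface. World frame = base frame: x ahead of the robot, y to its left, z up, the work surface at z = 0. Lengths are in mm, angles in rad, forces in N, time in s.
With the tool pointing down it reaches from about 300 to 750 mm from the base axis. Payload 8.5 kg.
Tool frame: the origin (TCP) lies on the centre line of the jaws, within the pads' length; the fingertips stand 8 mm ahead of it and the grasp point (between the pads) lies 11 mm behind it (manip.nose_length is the z of the fingertips in the tool frame, in mm); z points along the fingers, y is the direction in which the jaws open and shut (so a half turn about z gives the same grasp; the last joint's range is limited). The gripper opens to 88 mm and grips with 3 to 60 N. Pads are 18 mm wide; open, the fingers measure 123 mm over their backs; the gripper's body (75 mm by 187 mm) begins 45 mm behind the grasp point.
Start: joints at [1.108, 0.381, 1.297, -0, 1.464, -0.215], TCP at [134.892, 533.184, 246.748] pointing down, gripper open.
Joint ranges: [-3.11, 3.11], [-0.89, 2.33], [0.22, 2.48], [-1.42, 4.56], [0.17, 2.85], [-2.88, 2.88]. Speed limits (rad/s): [2.39, 2.39, 3.14, 3.14, 3.14, 3.14].

## Interface

Orientations are given as a rotation vector (axis times angle).
In Python, from cell import telemetry, optics, finish_job, manip gives the robot as it stands. The module is installed in compiled form; this text tells all that it offers.
- The arm moves only by the tool drive_tool, never from a script. Its argument "moves" is a list of rows, each a list of 3 entries, a list of its own where there are three numbers: the shift along the tool's x, y, z each as a share of 25 mm, from -1 to 1, then the turn, a rotation vector about the tool's x, y, z each as a share of 8 degrees, from -1 to 1, then the closure, from -1 (fully open) to 1 (shut). A call has 1 to 5 rows; each row shifts and turns the commanded pose from where the row before left it, along the tool's axes as they then stand; what a row does not reach is not made up. A row lasts 1/8 s, in which the tool goes at most 62.5 mm and 10.7 degrees, less where a joint would pass 70% of its speed; a pose out of reach is approached as far as the arm can. A call with a number of a shift or a turn outside -1 to 1 is refused whole. A call with a gripper value outside its range is refused whole. The fingers move at their own pace and stop on an object; the grip force is fixed at half the most. Time passes only in rows, so rows that do not move let the fingers close. It gives the time, the measured TCP pose, the force and the opening at its end, in the units of the state.
- telemetry.sense(): the state, without advancing time (a new reading comes with each control period).
- optics.get_image(name): name is "side" or "top" or "wrist"; returns a dict with "frame" (420x560x3 uint8, red, green, blue), "z_map" (420x560 float32, mm along the optical axis (not along the pixel's ray), 0 where there is no reading), "fx", "fy", "cx", "cy" (pixels), "R" (3x3) and "t" (3): a world point X has camera coordinates R X + t. Camera axes: x right, y down, z forward; pixel columns grow to the right and rows downward; lengths in mm; the calibration is good to about 2 mm. A picture is of the moment at which its call begins.
- finish_job(): hands the job in, once; it reports no verdict.
Trained networks look in a picture, given as the dict that the camera call returned (one of the last four; its "shot" number tells which), for a name from the list of things; names that differ only in an ending like _2 or _b are one class to them, and where a whole thing is asked for, a point or a joint stands for the part that bears it (a point fixed in the world has none). Each returns a list of dicts, best first, with "p" (0 to 1); they miss things now and then, are a little off and sometimes report something else, mostly with a low value. They report only what shows in the picture. A call takes as long as a camera call.
- optics.search_frame(thing, picture): "centre" ([column, row] in pixels, amid what is visible of it).
The state is a dict: "t": time; "q": joint angles; "joint_vel": joint speeds; "tau": joint torques, N m; "position": TCP position; "tcp_rot": TCP orientation; "ft_force": force on the tool from outside, world axes, zero at the start; "wrist_torque": the same for the moment, N m; "gripper_width": opening from 0.0 (shut) to 1.0 (fully open).
Only numpy, scipy, OpenCV 4.12 (cv2) and the standard library are available. Lean on these libraries where they do the work, as an engineer would, in place of code of your own. Each camera call takes 0.05 s, during which the arm holds its last target. There are 200 camera calls.

## Task

Clear the desk for homework: set the wooden cube puzzle in the middle of the blue box's lid and lay the eraser flat in the middle of the puzzle's top, stand the round canister sharpener in the middle of the gap between the blue box and the steel pen tray, in line with their middles, and lay the longest of the three pencils lengthwise in the middle of the tray. Leave the two shorter pencils and the stapler where they are.

Things in the scene. Friction and masses are not known exactly. Their poses are not given: they have to be found in the camera images.
- clip_box: (All sizes here are in mm.) Blue plastic clip-top box, lid clipped shut, fixed to the desk: 110 (x) by 180 (y) by 50 high, flat lid top at 50; white clip on its -x side. Origin: centre of its underside; z up. The pen tray stands beside it, in line along the box's y axis, on its +y or -y side, with a free gap of about 100 to 130 between the two; in either case both have about the same yaw.
- pen_tray: (Sizes in mm.) Stainless steel pen tray, open and empty, fixed to the desk: 100 (x) by 180 (y, its length) by 12 high outside, walls and floor 2 thick. Origin: centre of its underside; z up.
- cube_puzzle: Wooden cube puzzle, 50 on each side, of small wooden cubes in natural light and dark wood. Origin: centre of its underside; axes square to its faces, z up. About 80 g.
- canister: Canister pencil sharpener: upright round cylinder, diameter 36, 55 high, grey plastic below, black top. Origin: centre of its underside; z along its axis, up. About 40 g.
- eraser: White eraser with a cardboard sleeve, lying flat: 45 (x) by 20 (y) by 13 high. Origin: centre of its underside; z up. About 20 g.
- pencil_long: Plain wooden pencil of rounded triangular section, 12 wide and 11.3 high as it lies on one flat side, 155 long (the longest of the three pencils). Origin: the middle of its length, on the underside at the start; x along the pencil towards the sharpened point, z up. The last 18 next to the point is a cone.
- pencil_mid: Plain wooden pencil of rounded triangular section, 12 wide and 11.3 high as it lies on one flat side, 115 long (the middle one of the three pencils). Origin: the middle of its length, on the underside at the start; x along the pencil towards the sharpened point, z up. The last 18 next to the point is a cone. To be left alone.
- pencil_short: Plain wooden pencil of rounded triangular section, 12 wide and 11.3 high as it lies on one flat side, 75 long (the shortest of the three pencils). Origin: the middle of its length, on the underside at the start; x along the pencil towards the sharpened point, z up. The last 18 next to the point is a cone. To be left alone.
- stapler: Small black and steel stapler, 70 (x) by 26 (y) by 35 high, to be left alone. Origin: centre of its underside; z up.

How it is judged (in metres and radians):
At the end, for the whole second after the job is handed in: Puzzle level on lid, centres within 15 mm; eraser flat on puzzle, within 12 mm; canister upright on desk, axis 130 to 190 mm from centres of box and tray, within 15 mm of box's middle line; longest pencil in tray, within 15 mm of its centre each way, 0.15 rad of its length; all released, at rest (horizontal distance between cube_puzzle and clip_box below 0.015 m and z of cube_puzzle in the frame of clip_box between 0.046 and 0.054 m and angle between each of cube_puzzle, eraser, canister's own z axis and vertical below 0.1 rad and horizontal distance between eraser and cube_puzzle below 0.012 m and z of eraser in the frame of cube_puzzle between 0.046 and 0.054 m and horizontal distance between canister and clip_box between 0.13 and 0.19 m and horizontal distance between canister and pen_tray between 0.13 and 0.19 m and x of canister in the frame of clip_box between -0.015 and 0.015 m and height (world z) of canister below 0.004 m and x of pencil_long in the frame of pen_tray between -0.015 and 0.015 m and y of pencil_long in the frame of pen_tray between -0.015 and 0.015 m and height (world z) of pencil_long below 0.018 m and angle between the x axis of pencil_long and the y axis of pen_tray, either way round below 0.15 rad and linear speed of each of cube_puzzle, eraser, canister, pencil_long below 0.02 m/s and angular speed of each of cube_puzzle, eraser, canister, pencil_long below 0.3 rad/s); the robot touches nothing.
It fails at once if the middle pencil was moved by more than 20 mm (distance of pencil_mid from where it was at the start of the episode above 0.02 m).
It fails at once if the shortest pencil was moved by more than 20 mm (distance of pencil_short from where it was at the start of the episode above 0.02 m).
It fails at once if the stapler was moved by more than 20 mm (distance of stapler from where it was at the start of the episode above 0.02 m).
It also fails if it takes over 102 s, if anything falls off the work surface, if the arm or the gripper's body presses on something with over 40 N, if the wrist force passes 120 N, or if a joint passes its speed limit or range.

## Working session

There is one attempt and no reset: what is moved stays moved. The work goes in short steps, Python scripts to look and compute and a tool call to move; the robot and the scene stay as the last step left them, time stands still between calls to the robot, and variables do not carry over. Pictures are saved under pics/ and viewed, about 12 in all and at most 16, crops included, and the job is handed in when it is done.

Besides the shell and the picture viewer there is one more tool, called after "Emit:" as name(argument=value, ...), one argument or row to a line, values as JSON. drive_tool: Moves the arm, as the interface text tells. Shift numbers are shares of 25 mm and turn numbers shares of 8 degrees, none past 1 either way. Its arguments: {"type":"object","properties":{"moves":{"type":"array","items":{"type":"array"}}},"required":["moves"]}

```bash
ls; mkdir -p pics; cat > h.py <<'E'
import numpy as np, cv2
from cell import telemetry, optics, finish_job, manip
from scipy.spatial.transform import Rotation as Ro
def cloud(p):
    z=p["z_map"].astype(float); v,u=np.indices(z.shape)
    c=np.stack([(u-p["cx"])/p["fx"]*z,(v-p["cy"])/p["fy"]*z,z],-1)
    w=(c-np.array(p["t"]))@np.array(p["R"])   # R^T(c-t)
    w[z<=0]=np.nan
    return w
def save(p,n): cv2.imwrite("pics/"+n,p["frame"][:,:,::-1])
E
python3 - <<'E'
from h import *
s=telemetry.sense(); print(s["t"],s["position"],s["tcp_rot"],s["gripper_width"]); print(manip.nose_length)
names="clip_box pen_tray cube_puzzle canister eraser pencil_long pencil_mid pencil_short stapler".split()
for n in ["top","side"]:
    p=optics.get_image(n); save(p,n+"0.png"); w=cloud(p)
    np.savez(n+"0.npz",w=w,f=p["frame"]); print(n,-np.array(p["R"]).T@np.array(p["t"]))
    for k in names:
        for r in optics.search_frame(k,p)[:3]:
            c=np.round(r["centre"]).astype(int); print(n,k,round(r["p"],2),c,np.round(w[c[1],c[0]]))
E
```

```text
pics
0.0 [134.78854662 532.95893126 246.13037317] [-3.88195613e-01 -3.11703264e+00  2.17708880e-03] 0.9966096078617122
8.0
top [ 382.5046254    49.07058213 1053.24855468]
top clip_box 0.65 [335 165] [ 605. -116.   50.]
top pen_tray 0.91 [209 154] [634. 168.   1.]
top cube_puzzle 0.56 [252 232] [453.  63.  52.]
top canister 0.64 [356 232] [ 458. -160.   58.]
top eraser 0.5 [200 222] [475. 180.  15.]
top pencil_long 0.89 [136 228] [458. 323.  10.]
top pencil_mid 0.58 [433 233] [ 464. -346.    6.]
top pencil_mid 0.58 [304 241] [437. -51.  35.]
top pencil_short 0.5 [ 93 219] [476. 420.   8.]
top stapler 0.79 [304 241] [437. -51.  35.]
side [ 317.27837237 -647.76433465  656.48024126]
side clip_box 0.71 [334 251] [ 591. -153.   49.]
side pen_tray 0.81 [296 169] [633. 175.   0.]
side pen_tray 0.66 [237 206] [447.  34.  43.]
side pen_tray 0.48 [308 379] [ 465. -355.    6.]
side cube_puzzle 0.97 [237 204] [447.  35.  48.]
side cube_puzzle 0.69 [309 376] [ 467. -353.   10.]
side canister 0.62 [270 280] [ 454. -186.   53.]
side eraser 0.67 [236 177] [476. 173.  12.]
side pencil_long 0.74 [215 148] [452. 317.   9.]
side pencil_mid 0.83 [310 376] [ 469. -352.    9.]
side pencil_mid 0.73 [238 205] [449.  36.  43.]
side pencil_short 0.41 [216 129] [475. 417.   5.]
side stapler 0.57 [245 247] [436. -72.  26.]
```

View pics/top0.png

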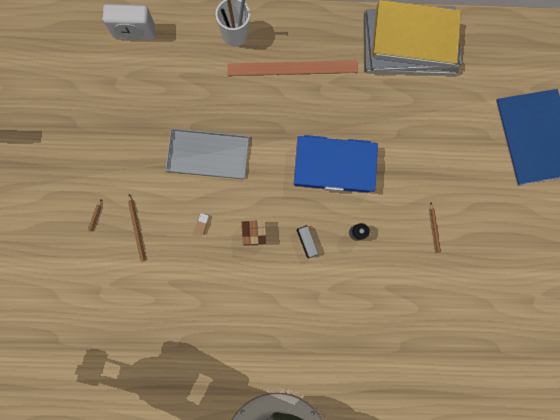

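```bash
python3 - <<'E'
import numpy as np,cv2
d=np.load("top0.npz"); w=d["w"]
def rect(name,x0,x1,y0,y1,z0,z1,r):
    # r: region; min-area rect of points in z band
    m=(w[...,0]>x0)&(w[...,0]<x1)&(w[...,1]>y0)&(w[...,1]<y1)&(w[...,2]>z0)&(w[...,2]<z1)
    n,l,st,_=cv2.connectedComponentsWithStats(m.astype(np.uint8),connectivity=8)
    k=1+np.argmax(st[1:,4]); P=w[l==k]
    (c,s,a)=cv2.minAreaRect(P[:,:2].astype(np.float32)); e=np.linalg.eigh(np.cov(P[:,:2].T))[1][:,1]
    print(name,len(P),"rect c",np.round(c,1),"size",np.round(s,1),"ang",round(a,1),"pca",round(np.degrees(np.arctan2(e[1],e[0])),1),"mean",P.mean(0).round(1))
rect("box",480,740,-260,10,42,58,0)
rect("tray",480,760,50,290,5,20,0)
rect("cube",400,510,10,120,42,60,0)
rect("can",410,510,-220,-110,45,65,0)
rect("eraser",440,510,140,220,7,20,0)
rect("long",350,560,260,380,5,20,0)
rect("short",420,530,385,470,5,20,0)
rect("mid",400,560,-420,-270,5,20,0)
rect("stapler",390,490,-110,-10,15,50,0)
E
```

```text
box 4059 rect c [ 610.1 -117.4] size [180.3 118.4] ang 86.1 pca 86.0 mean [ 609.3 -116.7   50.5]
tray 411 rect c [635.1 171.3] size [181.7 104.5] ang 86.0 pca 84.9 mean [636.2 178.3  10.5]
cube 544 rect c [453.3  61.1] size [50. 50.] ang 5.2 pca -175.3 mean [453.1  61.   50.5]
can 226 rect c [ 461.2 -170.5] size [35.2 33.8] ang 19.7 pca 135.2 mean [ 460.6 -170.2   55.1]
eraser 188 rect c [472.2 178.3] size [20.7 45. ] ang 75.7 pca 164.0 mean [471.7 178.1  13.4]
long 314 rect c [460.2 324.1] size [150.1  14.8] ang 14.3 pca -164.8 mean [456.3 322.5   9.8]
short 138 rect c [482.5 417.1] size [11.8 66.7] ang 74.5 pca 165.4 mean [480.3 417.2   9.6]
mid 230 rect c [ 477.9 -349.2] size [114.2  15. ] ang 7.3 pca -173.1 mean [ 473.6 -347.6    9.8]
stapler 322 rect c [437.8 -58.2] size [67.4 23.3] ang 21.5 pca -157.2 mean [438.1 -57.9  34.7]
```

The top view shows the box (blue, ~335,163), tray (208,155), cube (254,233), canister (360,232), eraser (203,222) and long pencil (137,228). These agree with the depth rectangles. I'll do the cube first, then eraser, pencil and canister.

Emit:
drive_tool(
  moves=[
    [[0,0,0],[0,0,-0.8],-1],
    [[0,0,0],[0,0,-0.8],-1],
    [[0,0,0],[0,0,-0.8],-1],
    [[-0.55,-1,0.25],[0,0,0],-1],
    [[-0.55,-1,0.25],[0,0,0],-1],
  ],
)

```text
t: 1.62
position: [166.9, 485.2, 234.0]
tcp_rot: [-0.138, 3.138, 0.0]
ft_force: [0.1, -0.3, 0.6]
gripper_width: 0.996
```

Emit:
drive_tool(
  moves=[
    [[-0.55,-1,0.25],[0,0,0],-1],
    [[-0.55,-1,0.25],[0,0,0],-1],
    [[-0.55,-1,0.25],[0,0,0],-1],
    [[-0.55,-1,0.25],[0,0,0],-1],
    [[-0.55,-1,0.25],[0,0,0],-1],
  ],
)

```text
t: 2.25
position: [246.5, 366.5, 202.9]
tcp_rot: [-0.137, 3.138, 0.0]
ft_force: [-0.3, 0.1, -0.4]
gripper_width: 0.999
```

Emit:
drive_tool(
  moves=[
    [[-0.55,-1,0.25],[0,0,0],-1],
    [[-0.55,-1,0.25],[0,0,0],-1],
    [[-0.55,-1,0.25],[0,0,0],-1],
    [[-0.55,-1,0.25],[0,0,0],-1],
    [[-0.55,-1,0.25],[0,0,0],-1],
  ],
)

```text
t: 2.88
position: [326.0, 247.9, 171.7]
tcp_rot: [-0.137, 3.138, 0.0]
ft_force: [-0.4, 0.7, 0.3]
gripper_width: 0.999
```

Emit:
drive_tool(
  moves=[
    [[-0.55,-1,0.25],[0,0,0],-1],
    [[-0.55,-1,0.25],[0,0,0],-1],
    [[-0.55,-1,0.25],[0,0,0],-1],
    [[0,0,0],[0,0,0],-1],
  ],
)

```text
t: 3.38
position: [373.7, 176.7, 152.8]
tcp_rot: [0.133, -3.138, 0.0]
ft_force: [-0.6, 0.2, 0.6]
gripper_width: 0.997
```

```bash
cat >> h.py <<'E'
def plan(x,y,z,yaw=None):
    s=telemetry.sense(); p=np.array(s["position"]); R=Ro.from_rotvec(s["tcp_rot"]).as_matrix()
    Y=np.degrees(np.arctan2(R[1,1],R[0,1]))
    turn=0 if yaw is None else -((yaw-Y+90)%180-90)   # about tool z
    if yaw is not None: R=R@Ro.from_rotvec([0,0,np.radians(turn)]).as_matrix()
    d=R.T@(np.array([x,y,z])-p)/25
    print("at",p.round(1),"yaw",round(Y,1),"turn units",round(turn/8,2),"shift units after turn",d.round(2),"t",s["t"],"q6",s["q"][5])
def zrect(w,x0,x1,y0,y1,z0,z1):
    m=(w[...,0]>x0)&(w[...,0]<x1)&(w[...,1]>y0)&(w[...,1]<y1)&(w[...,2]>z0)&(w[...,2]<z1)
    n,l,st,_=cv2.connectedComponentsWithStats(m.astype(np.uint8),connectivity=8)
    P=w[l==1+np.argmax(st[1:,4])]
    c,s,a=cv2.minAreaRect(P[:,:2].astype(np.float32))
    print("rect c",np.round(c,1),"size",np.round(s,1),"ang",round(a,1),"mean",P.mean(0).round(1),len(P))
E
python3 - <<'E'
from h import *
p=optics.get_image("wrist"); save(p,"w1.png"); w=cloud(p)
zrect(w,400,510,10,120,42,60); plan(453,61,21,95)
E
```

```text
rect c [434.4  43. ] size [18.2 36.5] ang 43.5 mean [435.9  44.7  49.4] 658
at [373.1 177.4 153. ] yaw 94.9 turn units -0.01 shift units after turn [-2.78 -4.92  5.28] t 3.425 q6 -1.5011397569032439
```

View pics/w1.png

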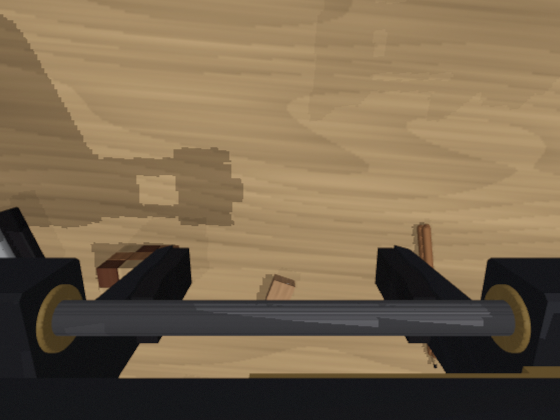

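The wrist view shows fingers, the cube at the left (130,260) and the eraser at (280,288). It's mostly occluded, so I rely on the top camera.

Emit:
drive_tool(
  moves=[
    [[-0.56,-0.98,0.3],[0,0,0],-1],
    [[-0.56,-0.98,0.3],[0,0,0],-1],
    [[-0.56,-0.98,0.3],[0,0,0],-1],
    [[-0.56,-0.98,0.3],[0,0,0],-1],
    [[-0.56,-0.98,0.3],[0,0,0],-1],
  ],
)

```text
t: 4.05
position: [453.7, 62.0, 115.6]
tcp_rot: [-0.139, 3.138, 0.0]
ft_force: [0.6, -0.8, 0.3]
gripper_width: 1.001
```

```bash
python3 - <<'E'
from h import *
plan(453.2,61,21,95)
p=optics.get_image("side"); w=cloud(p); save(p,"s1.png")
E
```

```text
at [453.7  62.  115.6] yaw 95.1 turn units 0.01 shift units after turn [ 0.02 -0.04  3.78] t 4.05 q6 -1.783105248827485
```

View pics/s1.png

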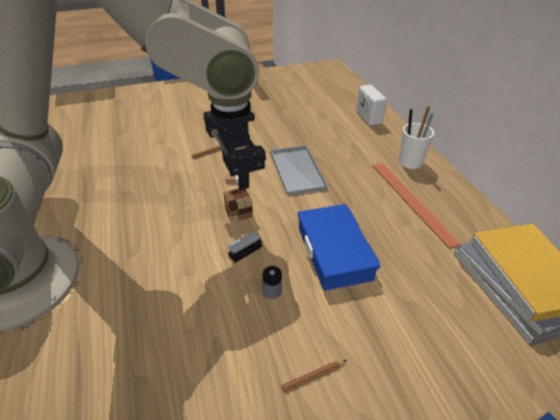

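The gripper is right above the cube (238,203) in the side view. Descending and gripping.

Emit:
drive_tool(
  moves=[
    [[0,0,0.95],[0,0,0],-1],
    [[0,0,0.95],[0,0,0],-1],
    [[0,0,0.95],[0,0,0],-1],
    [[0,0,0.9],[0,0,0],-1],
    [[0,0,0],[0,0,0],1],
  ],
)

```text
t: 4.72
position: [452.6, 62.8, 21.2]
tcp_rot: [0.139, -3.136, -0.001]
ft_force: [0.4, -0.7, 0.2]
gripper_width: 0.908
```

Emit:
drive_tool(
  moves=[
    [[0,0,0],[0,0,0],1],
    [[0,0,0],[0,0,0],1],
    [[0,0,0],[0,0,0],1],
    [[0,0,0],[0,0,0],1],
  ],
)

```text
t: 5.22
position: [453.7, 61.7, 22.3]
tcp_rot: [-0.137, 3.138, -0.0]
ft_force: [-1.5, 1.3, 7.2]
gripper_width: 0.568
```

Emit:
drive_tool(
  moves=[
    [[0,0,-0.4],[0,0,0],1],
    [[0,0,-0.8],[0,0,0],1],
    [[0,0,-1],[0,0,0],1],
    [[0,0,-1],[0,0,0],1],
  ],
)

```text
t: 5.72
position: [453.3, 61.6, 103.0]
tcp_rot: [0.137, -3.139, 0.0]
ft_force: [0.0, 0.2, -1.1]
gripper_width: 0.562
```

```bash
python3 - <<'E'
from h import *
w=np.load("top0.npz")["w"]
m=(w[...,0]>480)&(w[...,0]<740)&(w[...,1]>-260)&(w[...,1]<10)&(w[...,2]>46)&(w[...,2]<56)
P=w[m][:,:2]; a=np.radians(-4); ex=np.array([np.cos(a),np.sin(a)]); ey=np.array([-ex[1],ex[0]])
u,v=P@ex,P@ey
lo=[];hi=[];vc=[]
for b in np.arange(v.min()+5,v.max()-5,4):
    k=abs(v-b)<2; lo.append(u[k].min()); hi.append(u[k].max()); vc.append(b)
print(np.round(lo),np.round(hi)); U=(np.median(lo)+np.median(hi))/2; V=(np.percentile(v,.3)+np.percentile(v,99.7))/2
print("widths",np.median(hi)-np.median(lo),v.max()-v.min(),"centre",U*ex+V*ey)
print("slope deg lo",np.degrees(np.polyfit(vc,lo,1)[0]))
plan(*(U*ex+V*ey),122,95)
E
```

```text
[563. 562. 563. 563. 562. 562. 564. 564. 563. 562. 562. 562. 562. 564.
 563. 563. 562. 558. 558. 562. 559. 559. 561. 560. 558. 560. 559. 562.
 562. 562. 563. 563. 563. 562. 562. 562. 562. 562. 563. 563. 563. 562.
 562.] [671. 671. 670. 675. 672. 671. 671. 669. 673. 673. 672. 671. 671. 670.
 673. 669. 671. 671. 671. 670. 669. 669. 672. 671. 671. 670. 668. 669.
 671. 674. 670. 670. 673. 670. 671. 674. 673. 673. 675. 670. 672. 671.
 670.]
widths 108.57224215523604 180.43294265290515 centre [ 609.92173996 -116.8720894 ]
slope deg lo -0.27109308155965056
at [453.3  61.6 103. ] yaw 95.0 turn units -0.0 shift units after turn [-5.62 -7.66 -0.76] t 5.725 q6 -1.7825336454416931
```

Emit:
drive_tool(
  moves=[
    [[-0.4,-0.6,-0.4],[0,0,0],1],
    [[-0.7,-0.95,-0.3],[0,0,0],1],
    [[-0.7,-0.95,0],[0,0,0],1],
    [[-0.7,-0.95,0],[0,0,0],1],
    [[-0.7,-0.95,0],[0,0,0],1],
  ],
)

```text
t: 6.35
position: [543.1, -41.7, 119.8]
tcp_rot: [0.137, -3.138, 0.0]
ft_force: [0.0, -0.3, -0.8]
gripper_width: 0.562
```

Emit:
drive_tool(
  moves=[
    [[-0.7,-0.95,0],[0,0,0],1],
    [[-0.7,-0.95,0],[0,0,0],1],
    [[-0.7,-0.95,0],[0,0,0],1],
    [[-0.32,-0.41,0],[0,0,0],1],
    [[0,0,0],[0,0,0],1],
  ],
)

```text
t: 6.98
position: [610.0, -116.9, 119.2]
tcp_rot: [0.136, -3.138, -0.0]
ft_force: [-0.3, 0.0, -1.4]
gripper_width: 0.564
```

```bash
python3 - <<'E'
from h import *
plan(610,-117,72,95)
E
```

```text
at [ 610.  -116.9  119.2] yaw 95.0 turn units -0.0 shift units after turn [-0.   -0.    1.89] t 6.975 q6 -2.037305803467078
```

Emit:
drive_tool(
  moves=[
    [[0,0,0.8],[0,0,0],1],
    [[0,0,0.7],[0,0,0],1],
    [[0,0,0.35],[0,0,0],1],
    [[0,0,0],[0,0,0],1],
  ],
)

```text
t: 7.48
position: [609.8, -116.2, 73.2]
tcp_rot: [0.138, -3.138, -0.0]
ft_force: [0.0, -0.4, -1.4]
gripper_width: 0.565
```

Emit:
drive_tool(
  moves=[
    [[0,0,0.05],[0,0,0],1],
    [[0,0,0],[0,0,0],1],
  ],
)

```text
t: 7.72
position: [610.2, -116.7, 72.2]
tcp_rot: [-0.137, 3.138, -0.0]
ft_force: [0.3, 0.2, 1.1]
gripper_width: 0.566
```

Emit:
drive_tool(
  moves=[
    [[0,0,0],[0,0,0],-1],
    [[0,0,0],[0,0,0],-1],
    [[0,0,0],[0,0,0],-1],
    [[0,0,-0.8],[0,0,0],-1],
    [[0,0,-1],[0,0,0],-1],
  ],
)

```text
t: 8.35
position: [609.9, -116.8, 116.8]
tcp_rot: [0.137, -3.137, -0.001]
ft_force: [0.2, -0.9, -0.3]
gripper_width: 0.997
```

Emit:
drive_tool(
  moves=[
    [[0,0,-1],[0,0,0.85],-1],
    [[0,0,-0.5],[0,0,0.85],-1],
    [[0,0,0],[0,0,0.8],-1],
  ],
)

```text
t: 8.72
position: [610.5, -117.0, 155.4]
tcp_rot: [0.416, 3.112, -0.001]
ft_force: [0.1, 0.3, -0.4]
gripper_width: 0.998
```

```bash
python3 - <<'E'
from h import *
plan(472,178,100,75)
E
```

```text
at [ 610.5 -117.   155.4] yaw 74.8 turn units -0.03 shift units after turn [8.41 9.96 2.2 ] t 8.725 q6 -1.6847752477691784
```

Emit:
drive_tool(
  moves=[
    [[0.84,1,0],[0,0,0],-1],
    [[0.84,1,0],[0,0,0],-1],
    [[0.84,1,0],[0,0,0],-1],
    [[0.84,1,0],[0,0,0],-1],
    [[0.84,1,0],[0,0,0],-1],
  ],
)

```text
t: 9.35
position: [540.5, 31.9, 154.3]
tcp_rot: [0.41, 3.115, -0.0]
ft_force: [0.3, -0.3, 0.2]
gripper_width: 1.001
```

Emit:
drive_tool(
  moves=[
    [[0.84,1,0.4],[0,0,0],-1],
    [[0.84,1,0.6],[0,0,0],-1],
    [[0.84,1,0.6],[0,0,0],-1],
    [[0.84,1,0.6],[0,0,0],-0.3],
    [[0.84,0.96,0],[0,0,0],-0.3],
  ],
)

```text
t: 9.98
position: [470.8, 178.8, 98.4]
tcp_rot: [-0.41, -3.113, 0.001]
ft_force: [0.4, 0.3, 0.2]
gripper_width: 0.8
```

```bash
python3 - <<'E'
from h import *
p=optics.get_image("top"); w=cloud(p); save(p,"t2.png")
zrect(w,570,650,-160,-70,92,110)
plan(472,178.2,10,75); print(telemetry.sense()["gripper_width"])
E
```

```text
rect c [ 609.3 -116.9] size [50.6 50.9] ang 4.5 mean [ 608.8 -116.5  100.6] 586
at [469.1 181.3  98.8] yaw 75.1 turn units 0.01 shift units after turn [-0.15 -0.09  3.55] t 10.025 q6 -1.1789246849387758
0.7498975821148782
```

View pics/t2.png

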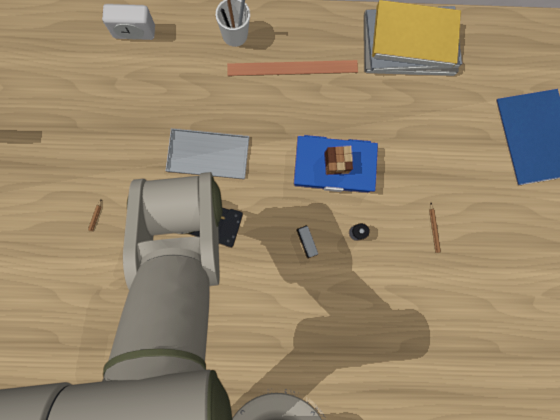

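Cube is centred on the lid (340,160), within 1 mm by depth. Now the eraser.

Emit:
drive_tool(
  moves=[
    [[-0.14,-0.1,0.9],[0,0,0],-0.3],
    [[0,0,0.9],[0,0,0],-0.3],
    [[0,0,0.9],[0,0,0],-0.3],
    [[0,0,0.6],[0,0,0],-0.3],
    [[0,0,0],[0,0,0],-0.3],
  ],
)

```text
t: 10.65
position: [474.3, 174.5, 16.2]
tcp_rot: [-0.41, -3.113, 0.001]
ft_force: [0.1, -0.2, 0.7]
gripper_width: 0.649
```

Emit:
drive_tool(
  moves=[
    [[0.13,0.12,0.22],[0,0,0],-0.3],
    [[0,0,0],[0,0,0],-0.3],
    [[0,0,0],[0,0,0],1],
  ],
)

```text
t: 11.02
position: [472.2, 178.5, 11.6]
tcp_rot: [0.409, 3.114, 0.0]
ft_force: [0.1, -0.4, 0.7]
gripper_width: 0.563
```

Emit:
drive_tool(
  moves=[
    [[0,0,0],[0,0,0],1],
    [[0,0,0],[0,0,0],1],
    [[0,0,0],[0,0,0],1],
    [[0,0,0],[0,0,0],1],
  ],
)

```text
t: 11.52
position: [472.1, 178.4, 11.3]
tcp_rot: [0.41, 3.115, 0.0]
ft_force: [-0.4, -0.4, 0.9]
gripper_width: 0.221
```

Emit:
drive_tool(
  moves=[
    [[0,0,-0.6],[0,0,0],1],
    [[0,0,-1],[0,0,0],1],
    [[0,0,-1],[0,0,0],1],
    [[-0.84,-1,-1],[0,0,0],1],
    [[-0.84,-1,-1],[0,0,0],1],
  ],
)

```text
t: 12.15
position: [499.9, 118.7, 128.2]
tcp_rot: [0.408, 3.114, 0.0]
ft_force: [0.4, -1.2, -0.5]
gripper_width: 0.221
```

Emit:
drive_tool(
  moves=[
    [[-0.84,-1,-0.8],[0,0,0],1],
    [[-0.84,-1,0],[0,0,0],1],
    [[-0.84,-1,0],[0,0,0],1],
    [[-0.84,-1,0],[0,0,0],1],
    [[-0.84,-1,0],[0,0,0],1],
  ],
)

```text
t: 12.78
position: [569.0, -29.6, 147.3]
tcp_rot: [0.41, 3.114, -0.0]
ft_force: [0.3, -0.6, 0.4]
gripper_width: 0.223
```

Emit:
drive_tool(
  moves=[
    [[-0.84,-1,0],[0,0,0],1],
    [[-0.84,-1,0],[0,0,0],1],
    [[-0.8,-0.99,0],[0,0,0],1],
    [[0,0,0],[0,0,0],1],
    [[0,0,0],[0,0,0],1],
  ],
)

```text
t: 13.4
position: [608.9, -116.2, 146.7]
tcp_rot: [-0.41, -3.115, -0.0]
ft_force: [-0.0, 0.1, -0.9]
gripper_width: 0.223
```

```bash
python3 - <<'E'
from h import *
plan(609.3,-116.9,112,75); print(telemetry.sense()["gripper_width"])
E
```

```text
at [ 608.9 -116.2  146.7] yaw 75.0 turn units 0.0 shift units after turn [-0.02 -0.02  1.39] t 13.4 q6 -1.6886650673618449
0.22304579904819882
```

Emit:
drive_tool(
  moves=[
    [[0,0,0.7],[0,0,0],1],
    [[0,0,0.5],[0,0,0],1],
    [[0,0,0.2],[0,0,0],1],
    [[0,0,0],[0,0,0],1],
  ],
)

```text
t: 13.9
position: [609.4, -116.5, 111.7]
tcp_rot: [0.409, 3.114, -0.0]
ft_force: [-0.4, -0.4, 0.1]
gripper_width: 0.227
```

Release (open moderately), rise.

Emit:
drive_tool(
  moves=[
    [[0,0,0],[0,0,0],-0.3],
    [[0,0,0],[0,0,0],-0.3],
    [[0,0,0],[0,0,0],-0.3],
    [[0,0,-0.6],[0,0,0],-0.3],
    [[0,0,-1],[0,0,-0.9],-0.3],
  ],
)

```text
t: 14.52
position: [609.2, -116.9, 152.0]
tcp_rot: [-0.209, -3.134, -0.0]
ft_force: [0.1, -0.3, 0.1]
gripper_width: 0.65
```

Emit:
drive_tool(
  moves=[
    [[0,0,-0.6],[0,0,-0.95],-0.3],
    [[0,0,0],[0,0,-0.95],-0.3],
    [[0,0,0],[0,0,-0.95],-0.3],
    [[0,0,0],[0,0,0],-0.3],
  ],
)

```text
t: 15.02
position: [609.5, -117.0, 167.3]
tcp_rot: [-0.408, 3.114, -0.001]
ft_force: [0.2, -0.1, -0.9]
gripper_width: 0.651
```

```bash
python3 - <<'E'
from h import *
plan(462.6,324.7,90,105)
E
```

```text
at [ 609.5 -117.   167.3] yaw 104.9 turn units -0.01 shift units after turn [ 1.11 18.59  3.08] t 15.025 q6 -2.2115503661853944
```

Emit:
drive_tool(
  moves=[
    [[0.06,0.98,0],[0,0,0],-0.3],
    [[0.06,0.98,0],[0,0,0],-0.3],
    [[0.06,0.98,0],[0,0,0],-0.3],
    [[0.06,0.98,0],[0,0,0],-0.3],
    [[0.06,0.98,0],[0,0,0],-0.3],
  ],
)

```text
t: 15.65
position: [569.8, 1.3, 166.4]
tcp_rot: [-0.41, 3.115, -0.0]
ft_force: [1.0, 0.4, -0.2]
gripper_width: 0.651
```

Emit:
drive_tool(
  moves=[
    [[0.06,0.98,0],[0,0,0],-0.3],
    [[0.06,0.98,0],[0,0,0],-0.3],
    [[0.06,0.98,0],[0,0,0],-0.3],
    [[0.06,0.98,0],[0,0,0],-0.3],
    [[0.06,0.98,0],[0,0,0],-0.3],
  ],
)

```text
t: 16.27
position: [530.7, 117.4, 166.3]
tcp_rot: [-0.41, 3.115, -0.0]
ft_force: [-0.1, 0.3, -0.3]
gripper_width: 0.651
```

Emit:
drive_tool(
  moves=[
    [[0.06,0.98,0.4],[0,0,0],-0.3],
    [[0.06,0.98,0.4],[0,0,0],-0.3],
    [[0.06,0.98,0.4],[0,0,0],-0.3],
    [[0.06,0.98,0.4],[0,0,0],-0.3],
    [[0.06,0.98,0.4],[0,0,0],-0.3],
  ],
)

```text
t: 16.9
position: [491.6, 233.7, 116.0]
tcp_rot: [-0.41, 3.115, 0.0]
ft_force: [-0.1, 0.5, -0.4]
gripper_width: 0.651
```

Emit:
drive_tool(
  moves=[
    [[0.06,0.98,0.4],[0,0,0],-0.3],
    [[0.06,0.98,0.4],[0,0,0],-0.3],
    [[0.06,0.98,0.3],[0,0,0],-0.3],
    [[0.06,0.94,0],[0,0,0],-0.3],
    [[0,0,0],[0,0,0],-0.3],
  ],
)

```text
t: 17.52
position: [460.4, 325.9, 88.7]
tcp_rot: [0.414, -3.114, -0.0]
ft_force: [0.0, -0.4, -0.3]
gripper_width: 0.65
```

```bash
python3 - <<'E'
from h import *
p=optics.get_image("top"); w=cloud(p)
zrect(w,570,650,-160,-70,108,120)
p=optics.get_image("wrist"); w=cloud(p); save(p,"w2.png")
plan(462.6,324.7,10,105)
E
```

```text
rect c [ 609.3 -116.8] size [20.6 46.8] ang 75.1 mean [ 608.3 -116.3  113.7] 213
at [461.3 324.4  88.8] yaw 105.0 turn units 0.0 shift units after turn [-0.05 -0.    3.15] t 17.625 q6 -1.4299004518997396
```

View pics/w2.png

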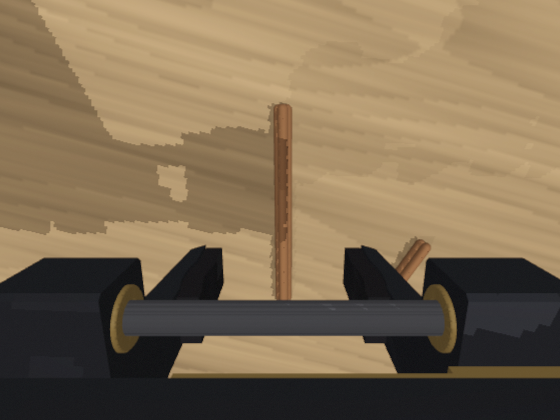

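The wrist view shows the pencil (283,200) parallel to and centred between the fingers (220 and 345). The eraser's depth rectangle is centred on the cube. Descending.

Emit:
drive_tool(
  moves=[
    [[-0.05,0,0.9],[0,0,0],-0.3],
    [[0,0,0.9],[0,0,0],-0.3],
    [[0,0,0.9],[0,0,0],-0.3],
    [[0,0,0.35],[0,0,0],-0.3],
    [[0,0,0.1],[0,0,0],-0.3],
  ],
)

```text
t: 18.25
position: [463.0, 324.4, 10.0]
tcp_rot: [0.409, -3.115, 0.0]
ft_force: [1.0, 0.6, 0.6]
gripper_width: 0.65
```

Emit:
drive_tool(
  moves=[
    [[0,0,0],[0,0,0],1],
    [[0,0,0],[0,0,0],1],
    [[0,0,0],[0,0,0],1],
    [[0,0,0],[0,0,0],1],
    [[0,0,0],[0,0,0],1],
  ],
)

```text
t: 18.88
position: [462.8, 324.8, 10.1]
tcp_rot: [-0.41, 3.115, 0.0]
ft_force: [-0.4, 0.6, 1.5]
gripper_width: 0.118
```

Emit:
drive_tool(
  moves=[
    [[0,0,-0.4],[0,0,0],1],
    [[0,0,-0.8],[0,0,0],1],
    [[0,0,-0.9],[0,0,0],1],
    [[0,0,-0.9],[0,0,0],1],
    [[0,0,0],[0,0,0.4],1],
  ],
)

```text
t: 19.5
position: [463.5, 325.1, 87.4]
tcp_rot: [-0.321, 3.121, 0.002]
ft_force: [0.7, 0.2, -0.1]
gripper_width: 0.12
```

Emit:
drive_tool(
  moves=[
    [[0,0,0],[0,0,0.8],1],
    [[0,0,0],[0,0,0.9],1],
    [[0,0,0],[0,0,0.9],1],
    [[0,0,0],[0,0,0.9],1],
    [[0,0,0],[0,0,0.9],1],
  ],
)

```text
t: 20.12
position: [462.8, 324.7, 85.7]
tcp_rot: [0.643, 3.075, 0.0]
ft_force: [-0.3, 0.8, -0.1]
gripper_width: 0.12
```

Emit:
drive_tool(
  moves=[
    [[0,0,0],[0,0,0.9],1],
    [[0,0,0],[0,0,0.9],1],
    [[0,0,0],[0,0,0.9],1],
    [[0,0,0],[0,0,0.9],1],
    [[0,0,0],[0,0,0.9],1],
  ],
)

```text
t: 20.75
position: [462.8, 324.7, 85.7]
tcp_rot: [1.562, 2.725, 0.001]
ft_force: [-0.3, 0.1, -0.9]
gripper_width: 0.12
```

Emit:
drive_tool(
  moves=[
    [[0,0,0],[0,0,0.9],1],
    [[0,0,0],[0,0,0.9],1],
    [[0,0,0],[0,0,0.9],1],
    [[0,0,0],[0,0,0.9],1],
    [[0,0,0],[0,0,0.7],1],
  ],
)

```text
t: 21.38
position: [462.8, 324.7, 85.7]
tcp_rot: [2.297, 2.142, 0.001]
ft_force: [-0.4, -1.0, -0.1]
gripper_width: 0.118
```

```bash
python3 - <<'E'
from h import *
p=optics.get_image("wrist"); save(p,"w3.png")
plan(635,171,80,-4); print(telemetry.sense()["gripper_width"])
w=np.load("top0.npz")["w"]; zrect(w,480,760,50,290,7,20); zrect(w,480,760,50,290,9,20)
# tray mask by steel colour
f=np.load("top0.npz")["f"].astype(int); m=(f.max(-1)-f.min(-1)<35)&(w[...,0]>500)&(w[...,0]<740)&(w[...,1]>60)&(w[...,1]<290)
v,u=np.nonzero(m); print("px",cv2.minAreaRect(np.stack([u,v],1).astype(np.float32)),len(u))
E
```

```text
at [462.8 324.7  85.7] yaw -4.2 turn units -0.03 shift units after turn [-5.65  7.3   0.23] t 21.425 q6 0.4758318260220181
0.12374848373142082
rect c [634.7 171.9] size [180.5 103.5] ang 85.9 mean [633.8 183.4  11.7] 304
rect c [680.9 149. ] size [141.    5.3] ang 84.8 mean [680.8 149.4  12.1] 81
px ((207.0709228515625, 153.26023864746094), (80.75286865234375, 44.385440826416016), 5.477368354797363) 3517
```

View pics/w3.png

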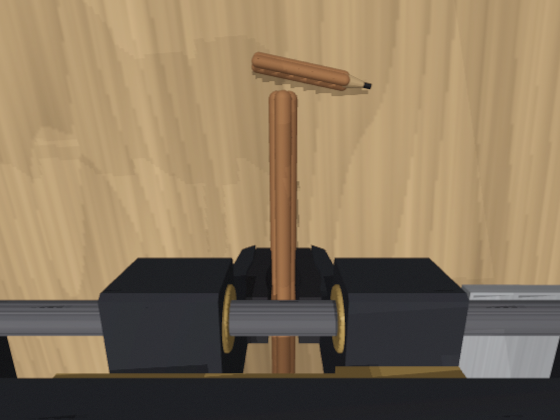

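The pencil is held in the middle and straight in the jaws (283,200). The short pencil is undisturbed below. Carrying it to the tray.

Emit:
drive_tool(
  moves=[
    [[-0.4,0.5,0],[0,0,0],1],
    [[-0.75,0.97,0],[0,0,0],1],
    [[-0.75,0.97,0],[0,0,0],1],
    [[-0.75,0.97,0],[0,0,0],1],
    [[-0.75,0.97,0],[0,0,0],1],
  ],
)

```text
t: 22.05
position: [567.8, 231.0, 85.2]
tcp_rot: [2.292, 2.148, 0.0]
ft_force: [-0.3, 0.6, -0.1]
gripper_width: 0.119
```

Emit:
drive_tool(
  moves=[
    [[-0.75,0.97,0],[0,0,0],1],
    [[-0.75,0.97,0],[0,0,0],1],
    [[-0.72,0.98,0],[0,0,0],1],
    [[0,0,0],[0,0,0],1],
    [[0,0,0],[0,0,0],1],
  ],
)

```text
t: 22.68
position: [635.2, 172.3, 85.0]
tcp_rot: [-2.293, -2.147, 0.001]
ft_force: [0.1, 0.0, -0.1]
gripper_width: 0.123
```

```bash
python3 - <<'E'
from h import *
plan(635,171.5,13,-4); print(telemetry.sense()["gripper_width"])
E
```

```text
at [635.2 172.3  85. ] yaw -3.8 turn units 0.03 shift units after turn [-0.03 -0.    2.88] t 22.675 q6 0.1509171075434408
0.1226039695864455
```

Emit:
drive_tool(
  moves=[
    [[-0.03,0,0.9],[0,0,0],1],
    [[0,0,0.9],[0,0,0],1],
    [[0,0,0.7],[0,0,0],1],
    [[0,0,0.36],[0,0,0],1],
    [[0,0,0],[0,0,0],1],
  ],
)

```text
t: 23.3
position: [635.5, 171.9, 13.5]
tcp_rot: [-2.293, -2.147, 0.0]
ft_force: [0.2, -0.1, 0.4]
gripper_width: 0.118
```

Emit:
drive_tool(
  moves=[
    [[0,0,0.05],[0,0,0],1],
    [[0,0,0],[0,0,0],0.4],
    [[0,0,0],[0,0,0],0.4],
    [[0,0,-0.6],[0,0,0],0.4],
    [[0,0,-1],[0,0,0],0.4],
  ],
)

```text
t: 23.92
position: [635.3, 171.6, 53.0]
tcp_rot: [-2.293, -2.146, 0.001]
ft_force: [0.6, -0.5, 0.6]
gripper_width: 0.301
```

Emit:
drive_tool(
  moves=[
    [[0,0,-1],[0,0,0],-0.4],
    [[0,0,-1],[0,0,0],-0.4],
    [[0,0,-0.8],[0,0,0],-0.4],
    [[0,0,0],[0,0,0],-0.4],
  ],
)

```text
t: 24.42
position: [636.2, 171.8, 124.7]
tcp_rot: [2.292, 2.145, 0.005]
ft_force: [-0.0, -0.4, -0.3]
gripper_width: 0.697
```

```bash
python3 - <<'E'
from h import *
plan(460.7,-170.3,120,-4)
E
```

```text
at [636.2 171.8 124.7] yaw -3.8 turn units 0.03 shift units after turn [-14.14  -6.05   0.15] t 24.425 q6 0.15068586598904274
```

Emit:
drive_tool(
  moves=[
    [[-0.95,-0.8,0],[0,0,0],-0.4],
    [[-0.95,-0.8,0],[0,0,0],-0.4],
    [[-0.95,-0.8,0],[0,0,0],-0.4],
    [[-0.95,-0.8,0],[0,0,0],-0.4],
    [[-0.95,-0.8,0],[0,0,0],-0.4],
  ],
)

```text
t: 25.05
position: [526.8, 59.2, 121.7]
tcp_rot: [-2.293, -2.146, 0.001]
ft_force: [0.1, -0.6, 0.5]
gripper_width: 0.699
```

Emit:
drive_tool(
  moves=[
    [[-0.95,-0.8,0],[0,0,0],-0.4],
    [[-0.95,-0.8,0],[0,0,0],-0.4],
    [[-0.95,-0.4,0],[0,0,0],-0.4],
    [[-0.95,0,0],[0,0,0],-0.4],
    [[-0.95,0,0],[0,0,0],-0.4],
  ],
)

```text
t: 25.68
position: [469.6, -56.0, 121.9]
tcp_rot: [-2.293, -2.146, 0.0]
ft_force: [0.2, 0.8, 0.0]
gripper_width: 0.697
```

Emit:
drive_tool(
  moves=[
    [[-0.95,0,0],[0,0,0],-0.4],
    [[-0.95,0,0],[0,0,0],-0.4],
    [[-0.95,0,0],[0,0,0],-0.4],
    [[-0.95,0,0],[0,0,0],-0.4],
    [[-0.84,-0.05,0],[0,0,0],-0.4],
  ],
)

```text
t: 26.3
position: [460.8, -171.7, 121.8]
tcp_rot: [-2.293, -2.146, 0.0]
ft_force: [0.0, -0.5, 0.4]
gripper_width: 0.7
```

Emit:
drive_tool(
  moves=[
    [[0,0,0],[0,0,0],-0.4],
    [[0,0,0],[0,0,0],-0.4],
  ],
)

```text
t: 26.55
position: [461.0, -170.3, 122.0]
tcp_rot: [-2.293, -2.146, 0.0]
ft_force: [0.6, 0.4, 0.2]
gripper_width: 0.704
```

```bash
python3 - <<'E'
from h import *
plan(460.7,-170.3,32,-4)
p=optics.get_image("top"); save(p,"t3.png"); w=cloud(p)
zrect(w,480,760,50,290,8.5,20)
m=(w[...,0]>595)&(w[...,0]<675)&(w[...,1]>88)&(w[...,1]<255)&(w[...,2]>6)
P=w[m]; print(P.shape, cv2.minAreaRect(P[:,:2].astype(np.float32)),P.mean(0))
p=optics.get_image("side"); save(p,"s3.png"); w=cloud(p); zrect(w,420,500,-220,-120,50,62)
E
```

```text
at [ 461.  -170.3  122. ] yaw -3.8 turn units 0.03 shift units after turn [-0.   -0.01  3.6 ] t 26.55 q6 -0.529285265174818
rect c [635.8 176.4] size [143.   13.8] ang 86.6 mean [634.6 177.   12.5] 259
(388, 3) ((635.2608032226562, 171.7528076171875), (78.01421356201172, 165.75440979003906), 0.5740635395050049) [634.03384881 174.00909161  10.72001642]
rect c [ 461.3 -172.8] size [34.1 34.7] ang 53.7 mean [ 460.8 -173.9   53.5] 254
```

View pics/s3.png

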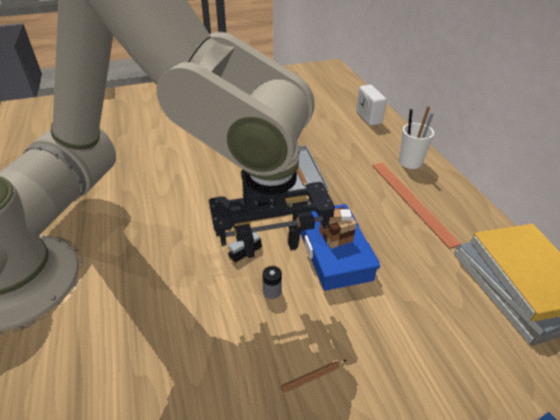

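Pencil lies in the tray. Its depth rectangle has angle 86.6° and is centred in x. The gripper hovers over the canister, and the stapler and mid pencil are clear. Descending.

Emit:
drive_tool(
  moves=[
    [[0,0,0.97],[0,0,0],-0.4],
    [[0,0,0.97],[0,0,0],-0.4],
    [[0,0,0.97],[0,0,0],-0.4],
    [[0,0,0.97],[0,0,0],-0.4],
    [[0,0,0],[0,0,0],1],
  ],
)

```text
t: 27.28
position: [460.6, -170.1, 24.3]
tcp_rot: [-2.291, -2.145, 0.001]
ft_force: [-0.6, 0.2, 0.5]
gripper_width: 0.609
```

Emit:
drive_tool(
  moves=[
    [[0,0,0],[0,0,0],1],
    [[0,0,0],[0,0,0],1],
    [[0,0,0],[0,0,0],1],
    [[0,0,0],[0,0,0],1],
  ],
)

```text
t: 27.78
position: [461.7, -171.1, 26.2]
tcp_rot: [2.293, 2.145, 0.001]
ft_force: [0.5, 2.0, 7.4]
gripper_width: 0.4
```

Emit:
drive_tool(
  moves=[
    [[0,0,-0.4],[0,0,0],1],
    [[0,0,-0.9],[0,0,0],1],
    [[0,0,-0.9],[0,0,0],1],
    [[0,0,-0.9],[0,0,0],1],
    [[0,0,-0.5],[0,0,0],1],
  ],
)

```text
t: 28.4
position: [461.3, -171.1, 116.7]
tcp_rot: [2.293, 2.145, 0.0]
ft_force: [0.2, -0.0, -0.5]
gripper_width: 0.402
```

```bash
python3 - <<'E'
from h import *
plan(622.5,27.3,115,-4)
E
```

```text
at [ 461.3 -171.1  116.7] yaw -3.8 turn units 0.02 shift units after turn [8.37 5.88 0.07] t 28.4 q6 -0.5299865023668133
```

Emit:
drive_tool(
  moves=[
    [[0.5,0,0],[0,0,0],1],
    [[0.95,0,0],[0,0,0],1],
    [[0.95,0,0],[0,0,0],1],
    [[0.95,0.6,0],[0,0,0],1],
    [[0.95,0.95,0],[0,0,0],1],
  ],
)

```text
t: 29.02
position: [506.6, -64.6, 114.4]
tcp_rot: [-2.292, -2.145, 0.002]
ft_force: [0.0, -0.9, -0.7]
gripper_width: 0.399
```

Emit:
drive_tool(
  moves=[
    [[0.95,0.95,0],[0,0,0],1],
    [[0.95,0.95,0],[0,0,0],1],
    [[0.95,0.95,0],[0,0,0],1],
    [[0.95,0.95,0],[0,0,0],1],
    [[0.27,0.53,0],[0,0,0],1],
  ],
)

```text
t: 29.65
position: [621.9, 30.3, 113.8]
tcp_rot: [-2.291, -2.148, 0.002]
ft_force: [0.1, -0.7, 0.1]
gripper_width: 0.397
```

Emit:
drive_tool(
  moves=[
    [[0,0,0],[0,0,0],1],
    [[0,0,0],[0,0,0],1],
  ],
)

```text
t: 29.9
position: [620.8, 28.1, 114.6]
tcp_rot: [-2.293, -2.146, 0.002]
ft_force: [-0.3, -0.1, -0.4]
gripper_width: 0.399
```

```bash
python3 - <<'E'
from h import *
plan(622.5,27.3,26,-4);print(telemetry.sense()["gripper_width"])
E
```

```text
at [620.8  28.1 114.6] yaw -3.8 turn units 0.03 shift units after turn [-0.03  0.08  3.54] t 29.9 q6 -0.07856014577489545
0.39851483132199544
```

Emit:
drive_tool(
  moves=[
    [[-0.03,0.06,0.9],[0,0,0],1],
    [[0,0,0.9],[0,0,0],1],
    [[0,0,0.9],[0,0,0],1],
    [[0,0,0.7],[0,0,0],1],
    [[0,0,0.12],[0,0,0],1],
  ],
)

```text
t: 30.52
position: [622.5, 27.0, 26.3]
tcp_rot: [-2.293, -2.145, 0.002]
ft_force: [-1.0, 0.6, 0.7]
gripper_width: 0.402
```

Emit:
drive_tool(
  moves=[
    [[0,0,0],[0,0,0],1],
    [[0,0,0],[0,0,0],1],
  ],
)

```text
t: 30.78
position: [623.6, 27.2, 28.1]
tcp_rot: [2.293, 2.146, 0.001]
ft_force: [-0.8, -0.2, -0.7]
gripper_width: 0.401
```

Emit:
drive_tool(
  moves=[
    [[0,0,0.05],[0,0,0],1],
    [[0,0,0],[0,0,0],1],
  ],
)

```text
t: 31.02
position: [623.3, 27.2, 26.2]
tcp_rot: [2.293, 2.146, 0.001]
ft_force: [0.5, 0.0, 0.7]
gripper_width: 0.4
```

Emit:
drive_tool(
  moves=[
    [[0,0,0],[0,0,0],0],
    [[0,0,0],[0,0,0],-0.4],
    [[0,0,0],[0,0,0],-0.4],
    [[0,0,-0.6],[0,0,0],-0.4],
    [[0,0,-1],[0,0,0],-0.4],
  ],
)

```text
t: 31.65
position: [623.0, 27.2, 66.8]
tcp_rot: [-2.293, -2.146, 0.001]
ft_force: [0.1, 0.1, 1.2]
gripper_width: 0.703
```

Emit:
drive_tool(
  moves=[
    [[0,0,-1],[0,0,0],-0.4],
    [[0,0,-1],[0,0,0],-0.4],
    [[0,0,-1],[0,0,0],-0.4],
    [[0,-1,-1],[0,0,0],-0.4],
    [[0,-1,0],[0,0,0],-0.4],
  ],
)

```text
t: 32.28
position: [573.4, 30.4, 168.9]
tcp_rot: [2.291, 2.144, 0.005]
ft_force: [0.5, -0.3, -0.8]
gripper_width: 0.701
```

Emit:
drive_tool(
  moves=[
    [[0,-1,0],[0,0,0],-0.4],
    [[0,-1,0],[0,0,0],-0.4],
    [[0,-1,0],[0,0,0],-0.4],
    [[0,-1,0],[0,0,0],-0.4],
    [[0,-1,0],[0,0,0],-0.4],
  ],
)

```text
t: 32.9
position: [447.8, 38.9, 167.0]
tcp_rot: [2.293, 2.146, 0.001]
ft_force: [0.3, -0.2, 0.0]
gripper_width: 0.702
```

Emit:
drive_tool(
  moves=[
    [[0,-1,0],[0,0,0],-0.4],
    [[0,-1,0],[0,0,0],-0.4],
    [[0,-1,0],[0,0,0],-0.4],
    [[0,0,0],[0,0,0],-0.4],
    [[0,0,0],[0,0,0],-0.4],
  ],
)

```text
t: 33.52
position: [374.8, 43.5, 166.7]
tcp_rot: [2.293, 2.145, 0.002]
ft_force: [0.7, -0.4, 0.3]
gripper_width: 0.699
```

```bash
python3 - <<'E'
from h import *
p=optics.get_image("top"); save(p,"t4.png"); w=cloud(p)
for n,b in dict(can=(580,670,-10,70,45,65),cube_er=(570,650,-160,-70,90,107),er=(570,650,-160,-70,108,125),pen=(610,660,80,262,8.5,20),traywall=(480,760,50,290,5,20),mid=(400,560,-420,-270,5,20),short=(420,530,385,470,5,20),stapler=(390,490,-110,-10,15,50)).items():
    print(n,end=" ")
    try: zrect(w,*b)
    except Exception as e: print("none")
E
```

```text
can rect c [621.7  27.3] size [35.1 33. ] ang 1.4 mean [621.1  27.2  55.6] 213
cube_er rect c [ 609.6 -116.5] size [50.9 51.7] ang 5.6 mean [ 607.4 -114.9  100.4] 386
er rect c [ 609.1 -116.9] size [20.5 45.5] ang 74.8 mean [ 608.4 -116.5  113.8] 213
pen rect c [635.5 172. ] size [152.3  14.1] ang 86.6 mean [634.4 175.4  12.3] 262
traywall rect c [633.  172.4] size [185.5 102.3] ang 86.1 mean [634.6 178.1  10.6] 400
mid rect c [ 476.9 -348.2] size [112.3  13. ] ang 7.0 mean [ 472.  -347.7    9.7] 229
short rect c [485.3 416.6] size [12.9 72.4] ang 75.3 mean [481.6 416.8   9.6] 143
stapler rect c [437.7 -58.1] size [67.2 23.5] ang 20.8 mean [441.9 -57.3  34.7] 278
```

View pics/t4.png

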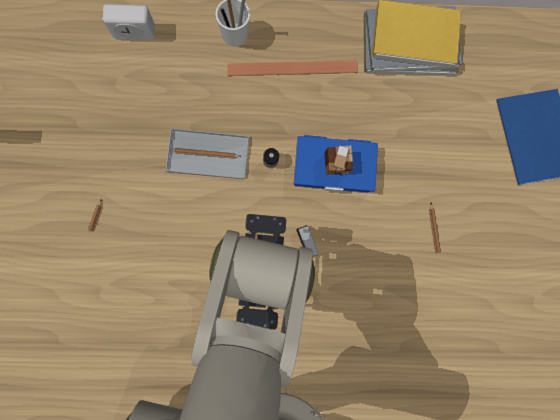

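The picture shows everything in place: canister at (271,157) in the gap, pencil along the tray (207,153), and cube with eraser on the lid (340,160). The others are untouched and the robot is clear.

```bash
python3 -c "
from h import *
print(finish_job())"
```

```text
the job is handed in; nothing more can be done
None
```

All four things are in place and the job was handed in at about 33.6 s on the robot's clock. No verdict is reported.

The last top picture, taken with the arm drawn back clear, measured:
- **Puzzle:** about 1 mm from the middle of the box's lid and level, with its top at about 100 mm.
- **Eraser:** flat, within about 1 mm of the middle of the puzzle's top.
- **Canister:** upright on the desk, about 145 mm from the centres of both box and tray, and within 2 mm of the box's middle line.
- **Long pencil:** in the tray within about 3 mm of its centre, less than 1° off its length.
- **Two shorter pencils and stapler:** unmoved to within the measuring noise of about 3 mm.

No checks failed. Two small disagreements came up along the way:
- **Canister position:** the side and top cameras differed by about 2.5 mm in y before the grasp.
- **Eraser approach:** a reading taken while the arm was still settling put me off by about 4 mm. I corrected that before gripping.

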